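# Make up two windowsill gift trays

## Task

Make up the two gift trays: the yellow tray gets the storyteller figurine, the redware jar and the white tealight lamp; the green tray gets the owl and the black tealight lamp. Stand each thing upright on the floor of a compartment of its tray, one to a compartment (any order within the tray), and leave the blue jar, the brass bell and the glass cloche undisturbed where they are.

Things in the scene. Friction and masses are not known exactly. Their poses are not given: they have to be found in the camera images.
- storyteller: Ceramic storyteller figurine: round cream body, reddish-brown face, black hair, three tiny children on its lap. 50 mm diameter, 74 mm tall; straight side to grip from 14 to 36 mm above the underside (50 mm wide; children 3 mm proud at its front (-x), look only). About 0.13 kg. Origin: centre of the underside, z up. Starts upright on the 3 mm mat.
- jar_red: Squat redware (terracotta) lidded jar with a small knob on the lid (lid fixed on). 52 mm diameter, 62 mm tall; straight side to grip from 14 to 36 mm above the underside (52 mm wide). About 0.12 kg. Origin: centre of the underside, z up. Starts upright on the 3 mm mat.
- lamp_white: Tealight-style lamp, white plastic drum with an orange plastic flame on top and a small red toggle switch low on its side. Drum 44 mm diameter and 36 mm tall, 58 mm tall with the flame; straight side to grip from 14 to 36 mm above the underside (44 mm wide). About 0.05 kg. Origin: centre of the underside, z up. Starts upright on the 3 mm mat.
- owl: White ceramic owl figurine with yellow eyes and two grey ear tufts. 48 mm diameter, 70 mm tall over the tufts; the straight side may be gripped from 8 to 40 mm above the underside (48 mm wide). About 0.11 kg. Origin: centre of the underside, z up. Starts upright on the 3 mm mat.
- lamp_black: Tealight-style lamp like the white one but with a black plastic drum: 44 mm diameter and 36 mm tall, 58 mm tall with the orange flame; straight side to grip from 14 to 36 mm above the underside (44 mm wide). About 0.05 kg. Origin: centre of the underside, z up. Starts upright on the 3 mm mat.
- jar_blue: Blue-glazed lidded jar of the same shape as the redware one, 52 mm diameter, 62 mm tall. Not wanted: it stays where it stands. Origin: centre of the underside, z up. Starts upright on the 3 mm mat.
- bell: Brass hand bell with a dark wooden handle, 54 mm diameter at the mouth, 75 mm tall. Not wanted: it stays where it stands. Origin: centre of the underside, z up. Starts upright on the 3 mm mat.
- cloche: Round clear glass cloche on a dark wooden base with a wooden knob, 100 mm diameter, 144 mm tall, behind the trays. It stays where it stands. Origin: centre of the underside, z up. Starts upright on the 3 mm mat.
- tray_yellow: Yellow tray with three compartments in a row, 82 mm by 238 mm. Compartments 74 mm square inside, walls 4 mm thick, rim 12 mm and inner floor 4 mm above the underside. Fixed to the mat. Origin: centre of the underside; x across, y along the row, z up; compartment centres at x = 0, y = -78, 0 and +78 mm.
- tray_green: Green tray with two compartments in a row, 82 mm by 160 mm. Compartments 74 mm square inside, walls 4 mm thick, rim 12 mm and inner floor 4 mm above the underside. Fixed to the mat. Origin: centre of the underside; x across, y along the row, z up; compartment centres at x = 0, y = -39 and +39 mm.

How it is judged:
By the outcome, as a careful person would: the job done as asked, in the order asked, and still so for the second after the job is handed in, with the robot touching nothing.
It also fails if it takes over 106 s, if anything falls off the work surface, if the arm or the gripper's body presses on something with over 40 N, if the wrist force passes 120 N, or if a joint passes its speed limit or range.

## Robot

A 7-joint arm with a two-finger parallel gripper is mounted at the origin on the work surface. World frame = base frame: x ahead of the robot, y to its left, z up, the work surface at z = 0. Lengths are in m, angles in rad, forces in N, time in s.
With the tool pointing down it reaches from about 0.4 to 0.875 m from the base axis. Payload 6.5 kg.
Tool frame: the origin (TCP) lies at the very end of the fingers, on their centre line; the grasp point (between the pads) lies 19 mm behind it (env.grip_depth is the z of the grasp point in the tool frame, in m); z points along the fingers, y is the line along which they close (so a half turn about z gives the same grasp; the last joint's range is limited). The gripper opens to 85 mm and grips with 20 to 120 N. Pads are 22 mm wide; open, the fingers measure 114 mm over their backs; the gripper's body (76 mm by 85 mm) begins 54 mm behind the grasp point. The pads swing forward as they close: fully open they stand 13 mm farther back than shut.
Start: joints at [1.169, 0.536, -0.004, 1.538, 0.003, 1.067, -0.071], TCP at [0.214, -0.614, 0.231] pointing down, gripper open.
Joint ranges: [-2.7, 2.7], [-0.37, 2.16], [-1.27, 1.26], [0.24, 2.4], [-1.31, 4.45], [0.19, 1.91], [-2.76, 2.76]. Speed limits (rad/s): [2.39, 2.39, 3.14, 3.14, 3.14, 3.14, 3.14].

## Interface

Orientations are given as a unit quaternion [x, y, z, w].
In Python, from workcell import env gives the robot as it stands.
- The arm moves only by the shell command python3 -m crank 'ROWS' [FORCE]. ROWS is text: rows parted by semicolons, each of 5 numbers parted by spaces: the opening, from 0 (shut) to 1 (fully open), then the shift along the tool's x, y, z in m, then the turn about the tool's z in rad. In form: grip dx dy dz twist; .... A call has 1 to 10 rows; each row shifts and turns the commanded pose from where the row before left it, along the tool's axes as they then stand; what a row does not reach is not made up. A row lasts 1/8 s, in which the tool goes at most 62.5 mm and 10.7 degrees, less where a joint would pass 70% of its speed; a pose out of reach is approached as far as the arm can. A call is refused whole if a number of a shift passes 0.0625 or a number of a turn 0.188, either way. A call with a gripper value outside its range is refused whole. The fingers move at their own pace and stop on an object; FORCE is the grip in N (left out, the last holds). Time passes only in rows, so rows that do not move let the fingers close. It gives the time, the measured TCP pose, the force, the opening and the grip force at its end, in the units of the state.
- env.state(): the state, without advancing time (a new reading comes with each control period).
- env.snapshot(name): name is "scene" or "top" or "wrist"; returns a dict with "frame" (420x560x3 uint8, red, green, blue), "fx", "fy", "cx", "cy" (pixels), "R" (3x3) and "t" (3): a world point X has camera coordinates R X + t; the wrist camera has in their place "T_tool_cam" (4x4, takes a point from camera to tool coordinates, whose origin is the TCP and whose axes are the flange's). Camera axes: x right, y down, z forward; pixel columns grow to the right and rows downward; lengths in m; the calibration is good to about 2 mm. A picture is of the moment at which its call begins: read the wrist's pose just before it. There is no depth.
- env.close_job(): hands the job in; it is judged then, once.
The state is a dict: "clock": time; "qpos": joint angles; "qd": joint speeds; "joint_torque": joint torques, N m; "eef_pos": TCP position; "ee_rot": TCP orientation; "wrist_force": force on the tool from outside, world axes, zero at the start; "torque": the same for the moment, N m; "width": finger opening in m; "grasp_force": force on a finger pad.
Only numpy, scipy, OpenCV 4.12 (cv2) and the standard library are available. Lean on these libraries where they do the work, as an engineer would, in place of code of your own. Each camera call takes 0.05 s, during which the arm holds its last target. There are 200 camera calls.

## Working session

There is one attempt and no reset: what is moved stays moved. The work goes in short steps, Python scripts to look and compute and a shell command to move; the robot and the scene stay as the last step left them, time stands still between calls to the robot, and variables do not carry over. Pictures are saved under pics/ and viewed, at most 14 in all, crops included, and the job is handed in when it is done.

```bash
mkdir -p pics; ls
python3 - <<'E'
from workcell import env
import cv2
s=env.state();print({k:s[k] for k in('clock','eef_pos','ee_rot','width')},env.grip_depth)
for n in("scene","top"):
    d=env.snapshot(n);cv2.imwrite(f"pics/{n}0.png",d["frame"][:,:,::-1]);print(n,d["fx"],d["cx"],d["cy"],d["R"],d["t"])
E
```

```text
pics
{'clock': 0.0, 'eef_pos': array([ 0.21395507, -0.61309084,  0.23039591]), 'ee_rot': array([ 9.85930303e-01,  1.67154486e-01, -2.16381356e-04, -8.76607201e-04]), 'width': 0.08545885562810722} -0.0187
scene 392.5813550933689 279.45665876635013 210.73403894414312 [[ 0.48211223  0.87609684  0.00470315]
 [ 0.69296864 -0.37804197 -0.6139045 ]
 [-0.53606181  0.29923    -0.78936629]] [-0.28512718 -0.37348769  1.26924177]
top 458.7541101899749 269.252117232348 215.07709051544194 [[-0.02432556 -0.99926295 -0.02969547]
 [-0.98898162  0.02839292 -0.14529002]
 [ 0.14602608  0.02583401 -0.98894337]] [0.02937736 0.58515709 1.34822594]
```

View pics/top0.png

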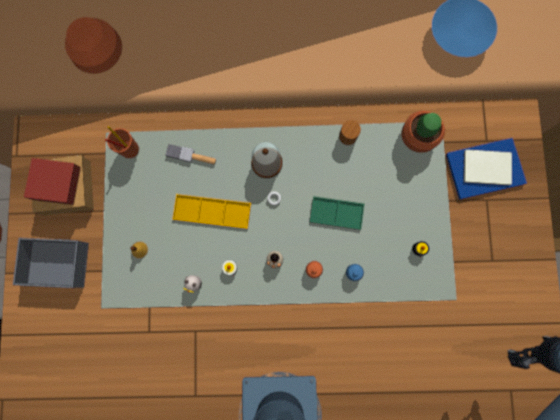

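View pics/scene0.png

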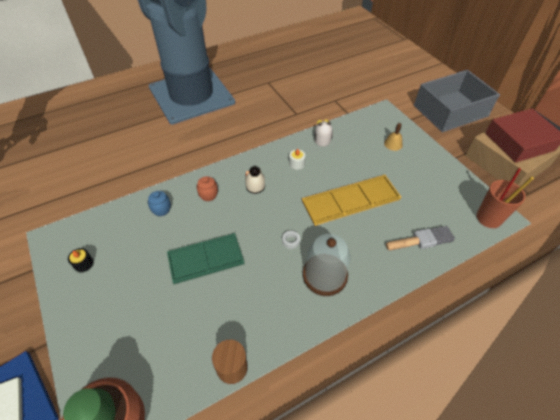

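The top view shows the yellow tray (212,212), green tray (337,213), storyteller (275,259), red jar (314,270), blue jar (355,272), white lamp (229,268), owl (192,284), black lamp (421,249), bell (139,249) and cloche (267,160). The scene view agrees. Next I measure them in both views.

```bash
cat > h.py <<'E'
import numpy as np,cv2
from workcell import env
def proj(d,X):
    c=d["R"]@np.array(X)+d["t"];return d["fx"]*c[0]/c[2]+d["cx"],d["fy"]*c[1]/c[2]+d["cy"]
def ray(d,p):
    R=np.array(d["R"]);o=-R.T@d["t"];v=R.T@np.array([(p[0]-d["cx"])/d["fx"],(p[1]-d["cy"])/d["fy"],1.]);return o,v/np.linalg.norm(v)
def plane(d,p,z):
    o,v=ray(d,p);return o+v*(z-o[2])/v[2]
def tri(a,b):
    A=np.zeros((3,3));y=np.zeros(3)
    for o,v in(a,b):
        P=np.eye(3)-np.outer(v,v);A+=P;y+=P@o
    return np.linalg.solve(A,y)
E
python3 - <<'E'
from h import *
seeds={'story':((275,259),(255,180),74),'red':((314,270),(207,188),62),'white':((229,268),(297,158),58),'owl':((192,284),(323,133),70),'black':((421,249),(81,260),58),'blue':((355,272),(159,203),62),'bell':((139,249),(395,139),75)}
D={n:env.snapshot(n) for n in("top","scene")}
def blob(d,seed):
    f=cv2.cvtColor(d["frame"],cv2.COLOR_RGB2LAB).astype(float)
    x,y=seed;w=f[y-24:y+25,x-24:x+25];med=np.median(w.reshape(-1,3),0)
    dl=w-med;m=((np.hypot(dl[...,1],dl[...,2])>9)|(np.abs(dl[...,0])>28)).astype(np.uint8)
    n,l,s,c=cv2.connectedComponentsWithStats(m)
    k=min(range(1,n),key=lambda i:np.hypot(*(c[i]-24))+(50 if s[i,4]<30 else 0))
    return c[k]+[x-24,y-24],s[k,2:5]
for k,(a,b,h) in seeds.items():
    pa,sa=blob(D["top"],a);pb,sb=blob(D["scene"],b)
    print(k,pa.round(1),sa,pb.round(1),sb,'tri',tri(ray(D["top"],pa),ray(D["scene"],pb)).round(4),'planes',plane(D["top"],pa,.003+h/2e3)[:2].round(4),plane(D["scene"],pb,.003+h/2e3)[:2].round(4))
for name,lo,hi,L in(('yellow',(18,120,90),(32,255,255),.238),('green',(65,90,20),(90,255,200),.160)):
  for n,d in D.items():
    hsv=cv2.cvtColor(d["frame"],cv2.COLOR_RGB2HSV);m=cv2.inRange(hsv,lo,hi);m=cv2.morphologyEx(m,cv2.MORPH_CLOSE,np.ones((5,5)))
    c=max(cv2.findContours(m,0,2)[0],key=cv2.contourArea)
    q=cv2.boxPoints(cv2.minAreaRect(np.array([plane(d,p[0],.013)[:2]*1000 for p in c],np.float32)))
    r=cv2.minAreaRect(q);print(name,n,[np.round(v,1) for v in r],q.round(0).tolist())
t=[cv2.resize(D["top"]["frame"][y-25:y+25,x-33:x+33],(396,300),interpolation=cv2.INTER_CUBIC) for x,y in((275,259),(229,268),(192,284),(421,249))]
cv2.imwrite("pics/c1.png",np.vstack([np.hstack(t[:2]),np.hstack(t[2:])])[:,:,::-1])
E
```

```text
story [272.  266.5] [ 20  31 415] [254.2 179.1] [ 20  29 371] tri [0.4319 0.011  0.0078] planes [0.4305 0.0096] [ 4.592e-01 -2.000e-04]
red [311.6 274.5] [ 21  30 449] [207.1 188. ] [ 23  26 462] tri [ 0.4042 -0.1097  0.0107] planes [ 0.4039 -0.1081] [ 0.4246 -0.1148]
white [227.9 271.7] [ 17  24 286] [297.2 157.7] [ 15  21 216] tri [0.4203 0.1473 0.0121] planes [0.4187 0.1428] [0.4382 0.1384]
owl [191.2 295.4] [ 49  33 528] [318.8 120.6] [ 49  36 925] tri [0.3533 0.2538 0.0507] planes [0.3512 0.2528] [0.3419 0.2671]
black [418.1 252.3] [ 22  25 368] [ 82.2 258.1] [ 30  29 619] tri [ 0.4634 -0.4355  0.0096] planes [ 0.4621 -0.4286] [ 0.4812 -0.4311]
blue [351.8 277.4] [ 23  29 461] [160.  202.3] [ 26  27 535] tri [ 0.3926 -0.2308  0.0116] planes [ 0.3926 -0.2271] [ 0.4126 -0.2324]
bell [137.6 252.8] [ 18  31 341] [393.6 138.4] [ 19  28 391] tri [0.486  0.4269 0.0143] planes [0.482  0.4155] [0.5075 0.4066]
yellow top [array([608.4, 194.7]), array([239.4,  84.2]), np.float64(81.6)] [[549.0, 82.0], [633.0, 70.0], [667.0, 307.0], [584.0, 319.0]]
yellow scene [array([612.5, 195.2]), array([240.1,  89.5]), np.float64(81.5)] [[551.0, 83.0], [639.0, 70.0], [675.0, 307.0], [586.0, 320.0]]
green top [array([ 591.8, -192.6]), array([156.5,  79.5]), np.float64(79.9)] [[539.0, -263.0], [617.0, -277.0], [645.0, -123.0], [566.0, -109.0]]
green scene [array([ 595.5, -193.3]), array([154.9,  82.8]), np.float64(80.1)] [[541.0, -262.0], [623.0, -277.0], [650.0, -124.0], [568.0, -110.0]]
```

View pics/c1.png

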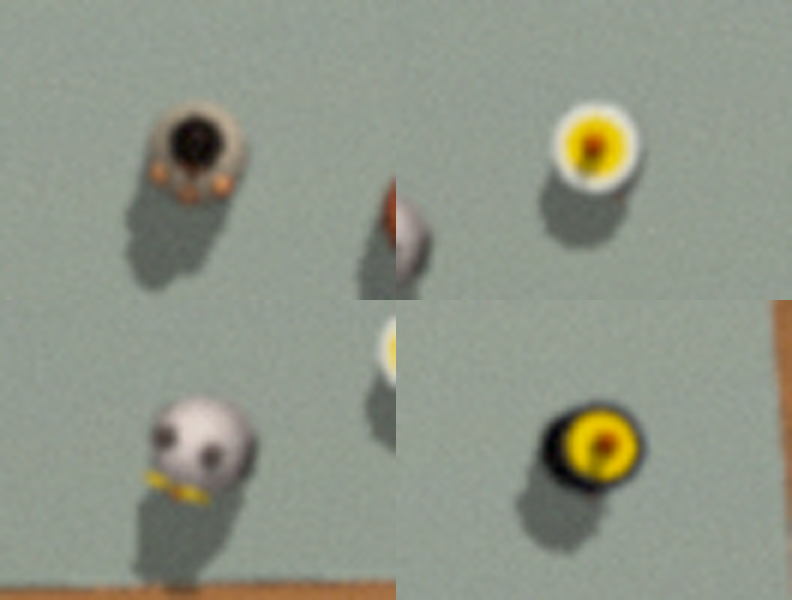

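The crops show the storyteller's children facing the robot, about 12° toward +y. The lamps' yellow discs are centred on their drums. The blob centroids include the shadows, so I'll use circle centres instead. I'll start moving towards the storyteller.

```bash
python3 - <<'E'
from h import *
d=env.snapshot("top")
hsv=cv2.cvtColor(d["frame"],cv2.COLOR_RGB2HSV)
for n,p,z in(('story',(275.2,259),.025),('white',(229.3,267.7),.039),('owl',(192.7,283),.04),('black',(422.3,248.3),.039)):print(n,plane(d,p,z).round(3))
m=cv2.inRange(hsv,(0,120,90),(12,255,255))[255:290,295:335];M=cv2.moments(m,True);p=(295+M['m10']/M['m00'],255+M['m01']/M['m00']);print('red',p,plane(d,p,.04).round(3))
E
python3 -m crank '1 0 0 0 0.161; 1 0 0 0 0.161; 1 0 0 0 0.161; 1 0.012 -0.059 0 0; 1 0.012 -0.059 0 0; 1 0.012 -0.059 0 0; 1 0.012 -0.059 0 0; 1 0.012 -0.059 0 0; 1 0.012 -0.059 0 0' 40
```

```text
story [ 0.453 -0.     0.025]
white [0.43  0.138 0.039]
owl [0.388 0.248 0.04 ]
black [ 0.473 -0.44   0.039]
red (313.78155339805824, 269.1019417475728) [ 0.42  -0.115  0.04 ]
clock: 1.38
eef_pos: [0.3379, -0.2723, 0.2315]
ee_rot: [0.997, -0.074, 0.0, 0.0]
wrist_force: [1.1, -0.2, 0.0]
width: 0.0855
grasp_force: 0.0
```

```bash
python3 -m crank '1 0.015 -0.057 0 0; 1 0.015 -0.057 0 0; 1 0.015 -0.057 0 0; 1 0.015 -0.057 0 0; 1 0.015 -0.057 0 0; 1 0 0 0 0; 1 0 0 0 0'
cat >> h.py <<'E'
from scipy.spatial.transform import Rotation as Ro
def wrist(name):
    s=env.state();d=dict(env.snapshot("wrist"));T=np.eye(4);T[:3,:3]=Ro.from_quat(s["ee_rot"]).as_matrix();T[:3,3]=s["eef_pos"]
    W=np.linalg.inv(T@np.array(d["T_tool_cam"]));d["R"]=W[:3,:3];d["t"]=W[:3,3]
    cv2.imwrite(f"pics/{name}.png",d["frame"][:,:,::-1]);np.savez(f"{name}.npz",**{k:d[k] for k in("frame","fx","fy","cx","cy","R","t")})
    return s,d
def delta(tgt,a=None):
    s=env.state();R=Ro.from_quat(s["ee_rot"]).as_matrix();return (R.T@(np.array(tgt)-s["eef_pos"])).round(4),s["eef_pos"].round(4),round(float(np.arctan2(R[1,0],R[0,0])),3)
E
python3 -c "
from h import *
s,d=wrist('w1');print(s['eef_pos'],d['fx'],d['T_tool_cam'])
for X in((.453,0,.025),(.42,-.115,.04),(.43,.138,.039)):print(proj(d,X))"
```

```text
clock: 2.25
eef_pos: [0.4529, -0.0037, 0.2311]
ee_rot: [0.997, -0.073, -0.0, 0.0]
wrist_force: [0.1, 0.0, -0.2]
width: 0.0854
grasp_force: 0.0
[ 0.45294655 -0.00365548  0.23110317] 305.04388163237684 [[ 7.92649956e-04 -9.52339031e-01 -3.05040559e-01  7.77388043e-02]
 [ 9.99999601e-01  6.29452312e-04  6.33350647e-04  6.12618279e-04]
 [-4.11156056e-04 -3.05040940e-01  9.52339150e-01 -1.43293535e-01]
 [ 0.00000000e+00  0.00000000e+00  0.00000000e+00  1.00000000e+00]]
(np.float64(277.4316109099943), np.float64(184.45919889273966))
(np.float64(381.5098879139307), np.float64(201.00585500462097))
(np.float64(163.3934199633465), np.float64(223.082152918978))
```

View pics/w1.png

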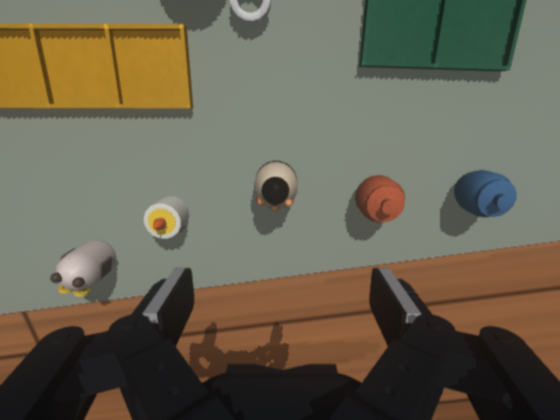

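The wrist view shows the storyteller (276,186) with its children facing −tool x, red jar (380,200), white lamp (164,219), owl (84,268), and parts of both trays. I'll refine each position.

Run:
```python
from h import *
d=dict(np.load("w1.npz"));hsv=cv2.cvtColor(d["frame"],cv2.COLOR_RGB2HSV)
def cen(box,lo,hi):
    x0,y0,x1,y1=box;m=cv2.inRange(hsv,lo,hi)[y0:y1,x0:x1];n,l,s,c=cv2.connectedComponentsWithStats(m);k=1+np.argmax(s[1:,4]);return c[k]+[x0,y0],s[k]+[x0,y0,0,0,0]
def sh(n,p,z):print(n,np.round(p[0],1),p[1],[plane(d,p[0],q)[:2].round(4).tolist() for q in z])
sh('hair',cen((250,170,300,215),(0,0,0),(180,255,50)),(.065,.072))
sh('storybody',cen((245,150,305,215),(0,15,130),(30,160,255)),(.025,.035))
sh('red',cen((350,165,415,230),(0,130,60),(14,255,255)),(.03,.04))
sh('white yellow',cen((135,190,195,245),(22,130,130),(34,255,255)),(.039,.042))
sh('blue',cen((445,165,525,225),(100,110,50),(125,255,255)),(.03,.04))
sh('owl body',cen((40,230,125,300),(0,0,120),(180,60,255)),(.035,.04))
for n,p,z in(('knob',(386,208),.06),('owl ears',(67.5,280),.068),('red widest',(379,194),.028)):print(n,plane(d,p,z)[:2].round(4))
m=cv2.inRange(hsv,(18,150,90),(32,255,255))[:115];c=max(cv2.findContours(m,0,2)[0],key=cv2.contourArea)
print('yellow near corners',plane(d,(190,107),.015).round(4),plane(d,(184,25),.015).round(4))
print('green near corners',plane(d,(362,68),.015).round(4),plane(d,(510,70),.015).round(4))
def loc(c,u,dy):u=np.array(u)/np.hypot(*u);return
```

```text
hair [274.8 190.7] [262 178  26  27 518] [[0.4556, 0.0019], [0.4573, 0.0015]]
storybody [277. 174.] [257 162  40  30 615] [[0.4653, -0.0014], [0.4671, -0.0018]]
red [381.5 198.1] [ 360  176   44   46 1566] [[0.4202, -0.1182], [0.4234, -0.1152]]
white yellow [162.5 219.9] [148 209  27  25 347] [[0.434, 0.138], [0.4349, 0.1366]]
blue [493.4 191.5] [ 472  172   44   43 1221] [[0.4092, -0.2471], [0.4127, -0.2404]]
owl body [ 77.9 258.9] [  40  230   85   70 4353] [[0.3988, 0.2559], [0.4007, 0.2519]]
knob [ 0.418  -0.1135]
owl ears [0.3878 0.2504]
red widest [ 0.425  -0.1161]
yellow near corners [0.5521 0.0836 0.015 ] [0.6312 0.0708 0.015 ]
green near corners [ 0.5638 -0.1086  0.015 ] [ 0.5387 -0.2662  0.015 ]
```

```bash
python3 -m crank '1 0.001 -0.005 0.05 0; 1 0 0 0.05 0; 1 0 0 0.05 0; 1 0 0 0.05 0; 1 0 0 0.021 0; 1 0 0 0 0; 0 0 0 0 0; 0 0 0 0 0; 0 0 0 0 0; 0 0 0 0 0' 40
```

```text
clock: 3.55
eef_pos: [0.4561, 0.0015, 0.0118]
ee_rot: [0.997, -0.074, 0.001, 0.0]
wrist_force: [-1.9, -0.3, 9.3]
width: 0.049
grasp_force: 40.0
```

```bash
python3 -m crank '0 0 0 -0.05 0; 0 0 0 -0.06 0; 0 0.021 -0.049 0 0; 0 0.021 -0.049 0 0; 0 0.021 -0.049 0 0; 0 0.021 -0.049 0 0; 0 0.021 -0.049 0 0; 0 0.020 -0.048 0 0; 0 0 0 0 0; 0 0 0 0 0'; python3 -c "
from h import *
print(delta((.621,.272,.03)));s,d=wrist('w2')
for c in((.621,.272,.007),(.6095,.195,.007),(.598,.118,.007)):print(np.round(proj(d,c)))"
```

```text
clock: 4.8
eef_pos: [0.6213, 0.2724, 0.1204]
ee_rot: [0.997, -0.074, -0.0, 0.001]
wrist_force: [0.2, -0.5, -1.9]
width: 0.049
grasp_force: 42.8
(array([-0.0002,  0.0003,  0.0904]), array([0.6213, 0.2724, 0.1204]), -0.147)
[281. 207.]
[369. 208.]
[458. 208.]
```

View pics/w2.png

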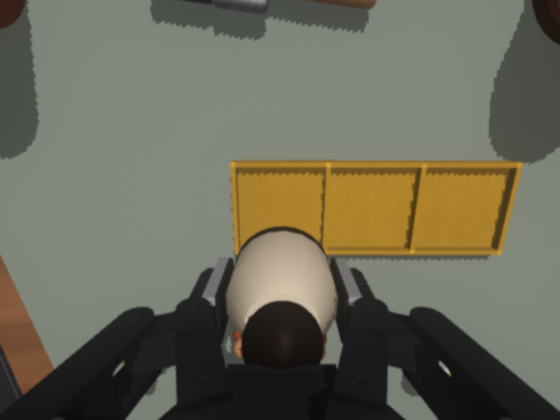

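```bash
python3 -m crank '0 0 0 0.05 0; 0 0 0 0.035 0; 0 0 0 0.015 0; 0 0 0 0.004 0; 0 0 0 0 0; 0.75 0 0 0 0; 0.75 0 0 0 0; 0.75 0 0 0 0'; python3 -m crank '0.75 0 0 -0.03 0; 0.75 0 0 -0.05 0; 0.75 0 0 -0.05 0'
```

```text
clock: 5.85
eef_pos: [0.622, 0.2734, 0.0169]
ee_rot: [0.997, -0.074, 0.0, -0.0]
wrist_force: [-0.5, -1.1, -1.0]
width: 0.0642
grasp_force: 0.0
clock: 6.22
eef_pos: [0.6215, 0.2731, 0.1477]
ee_rot: [0.997, -0.073, -0.0, 0.0]
wrist_force: [0.4, 0.1, 0.6]
width: 0.0639
grasp_force: 0.0
```

```bash
python3 -m crank '1 -0.018 0.0515 0 0; 1 -0.018 0.0515 0 0; 1 -0.018 0.0515 0 0; 1 -0.018 0.0515 0 0; 1 -0.018 0.0515 0 0; 1 -0.018 0.0515 0 0; 1 -0.018 0.0515 0 0; 1 -0.0175 0.0515 0 0; 1 0 0 0 0; 1 0 0 0 0';  python3 -c "
from h import *
print(delta((.421,-.1145,.010)));s,d=wrist('w3');print(proj(d,(.421,-.1145,.03)))"
```

```text
clock: 7.48
eef_pos: [0.4199, -0.1129, 0.1466]
ee_rot: [0.997, -0.074, 0.001, -0.0]
wrist_force: [0.2, 1.1, -0.6]
width: 0.0852
grasp_force: 0.0
(array([0.0012, 0.0015, 0.1366]), array([ 0.4199, -0.1129,  0.1466]), -0.147)
(np.float64(282.091896545712), np.float64(204.82013497738248))
```

View pics/w3.png

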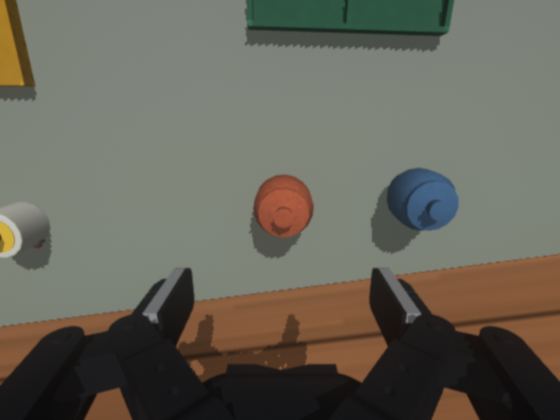

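The red jar is at (284,205), as predicted, so I'll grasp it and carry it to the near end compartment.

```bash
python3 -m crank '1 0.001 0.002 0.05 0; 1 0 0 0.05 0; 1 0 0 0.0365 0; 1 0 0 0 0; 0 0 0 0 0; 0 0 0 0 0; 0 0 0 0 0; 0 0 0 0 0' 40;  python3 -m crank '0 0 0 -0.05 0; 0 0 0 -0.06 0; 0 0 0 0 0'; python3 -c "
from h import *
print(delta((.598,.118,.12)))"
```

```text
clock: 8.52
eef_pos: [0.4215, -0.1154, 0.0116]
ee_rot: [0.997, -0.073, 0.002, 0.0]
wrist_force: [-1.2, 1.3, 8.5]
width: 0.0506
grasp_force: 40.2
clock: 8.9
eef_pos: [0.4235, -0.1164, 0.1246]
ee_rot: [0.997, -0.074, 0.005, 0.001]
wrist_force: [0.6, 0.0, -1.5]
width: 0.0505
grasp_force: 43.2
(array([ 0.138 , -0.2576,  0.0057]), array([ 0.4235, -0.1164,  0.1246]), -0.148)
```

```bash
python3 -m crank '0 0.028 -0.051 0 0; 0 0.028 -0.051 0 0; 0 0.028 -0.051 0 0; 0 0.028 -0.051 0 0; 0 0.028 -0.051 0 0; 0 0 0 0 0; 0 0 0 0 0; 0 0 0 0 0'; python3 -c "
from h import *
print(delta((.598,.118,.0155)))"
```

```text
clock: 9.9
eef_pos: [0.595, 0.1143, 0.1194]
ee_rot: [0.997, -0.074, -0.001, 0.001]
wrist_force: [0.4, -0.3, -2.1]
width: 0.0508
grasp_force: 43.1
(array([ 0.0025, -0.0042,  0.1039]), array([0.595 , 0.1143, 0.1194]), -0.149)
```

```bash
python3 -m crank '0 0.002 -0.004 0.05 0; 0 0 0 0.035 0; 0 0 0 0.015 0; 0 0 0 0.004 0; 0 0 0 0 0; 0.77 0 0 0 0; 0.77 0 0 0 0; 0.77 0 0 0 0'; python3 -m crank '0.77 0 0 -0.03 0; 0.77 0 0 -0.05 0; 0.77 0 0 -0.05 0; 0.77 0 0 0 0'; python3 -c "
from h import *
print(delta((.434,.138,.146)))"
```

```text
clock: 10.9
eef_pos: [0.5988, 0.12, 0.0163]
ee_rot: [0.997, -0.074, 0.0, -0.0]
wrist_force: [0.6, -0.2, 0.1]
width: 0.0655
grasp_force: 0.0
clock: 11.4
eef_pos: [0.6015, 0.1208, 0.1503]
ee_rot: [0.997, -0.074, 0.004, -0.001]
wrist_force: [-0.1, -0.6, -0.3]
width: 0.0659
grasp_force: 0.0
(array([-0.1683,  0.0076,  0.003 ]), array([0.6015, 0.1208, 0.1503]), -0.147)
```

```bash
python3 -m crank '1 -0.055 0.002 0 0; 1 -0.055 0.002 0 0; 1 -0.055 0.002 0 0; 1 0 0 0 0; 1 0 0 0 0; 1 0 0 0 0';  python3 -c "
from h import *
print(delta((.434,.138,.012)));s,d=wrist('w4');print(proj(d,(.434,.138,.039)))"
```

```text
clock: 12.15
eef_pos: [0.4357, 0.1381, 0.1457]
ee_rot: [0.997, -0.074, 0.0, -0.0]
wrist_force: [0.4, 0.7, 0.1]
width: 0.0853
grasp_force: 0.0
(array([-0.0018,  0.0004,  0.1337]), array([0.4357, 0.1381, 0.1457]), -0.148)
(np.float64(280.92141817487936), np.float64(211.36755032109514))
```

View pics/w4.png

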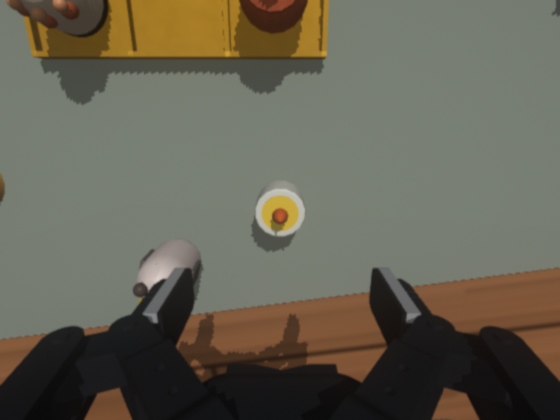

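The white lamp's drum top is at (280,212), as predicted, and the storyteller and red jar are upright in their compartments. I'll grasp the lamp.

```bash
python3 -m crank '1 -0.002 0 0.05 0; 1 0 0 0.05 0; 1 0 0 0.036 0; 1 0 0 0 0; 0 0 0 0 0; 0 0 0 0 0; 0 0 0 0 0; 0 0 0 0 0; 0 0 0 0 0' 30;  python3 -m crank '0 0 0 -0.05 0; 0 0 0 -0.06 0; 0 0 0 0 0; 0 0 0 0 0'; python3 -c "
from h import *
print(delta((.6095,.195,.12)))"
```

```text
clock: 13.32
eef_pos: [0.4336, 0.1388, 0.0113]
ee_rot: [0.997, -0.074, 0.001, -0.001]
wrist_force: [-1.5, 0.2, 6.8]
width: 0.0433
grasp_force: 29.6
clock: 13.82
eef_pos: [0.4324, 0.1381, 0.1203]
ee_rot: [0.997, -0.074, 0.001, -0.0]
wrist_force: [-0.2, -0.4, 0.0]
width: 0.043
grasp_force: 31.1
(array([ 0.1668, -0.0823,  0.0005]), array([0.4324, 0.1381, 0.1203]), -0.148)
```

```bash
python3 -m crank '0 0.0415 -0.0205 0 0; 0 0.0415 -0.0205 0 0; 0 0.0415 -0.0205 0 0; 0 0.0415 -0.0205 0 0; 0 0 0 0 0; 0 0 0 0 0; 0 0 0 0 0'; python3 -c "
from h import *
print(delta((.6095,.195,.0155)));s,d=wrist('w5')"
```

```text
clock: 14.7
eef_pos: [0.607, 0.1947, 0.119]
ee_rot: [0.997, -0.073, -0.001, 0.001]
wrist_force: [0.4, 0.7, 0.1]
width: 0.0432
grasp_force: 31.1
(array([ 0.0026, -0.0008,  0.1035]), array([0.607 , 0.1947, 0.119 ]), -0.147)
```

View pics/w5.png

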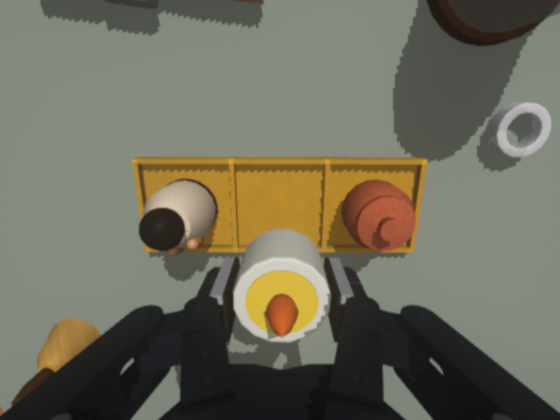

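```bash
python3 -m crank '0 0.002 0 0.05 0; 0 0 0 0.035 0; 0 0 0 0.015 0; 0 0 0 0.004 0; 0 0 0 0 0; 0.65 0 0 0 0; 0.65 0 0 0 0; 0.65 0 0 0 0'; python3 -m crank '0.65 0 0 -0.03 0; 0.65 0 0 -0.05 0; 0.65 0 0 -0.05 0; 0.65 0 0 0 0'; python3 -c "
from h import *
print(delta((.39,.25,.146)))"
```

```text
clock: 15.75
eef_pos: [0.6108, 0.195, 0.0163]
ee_rot: [0.997, -0.074, 0.0, -0.0]
wrist_force: [0.1, -0.4, -0.3]
width: 0.0554
grasp_force: 0.0
clock: 16.25
eef_pos: [0.6135, 0.1962, 0.1506]
ee_rot: [0.997, -0.074, 0.004, -0.002]
wrist_force: [-0.3, -0.5, -0.1]
width: 0.0557
grasp_force: 0.0
(array([-0.2291, -0.0203,  0.003 ]), array([0.6135, 0.1962, 0.1506]), -0.147)
```

```bash
python3 -m crank '1 -0.056 -0.005 0 0; 1 -0.056 -0.005 0 0; 1 -0.056 -0.005 0 0; 1 -0.057 -0.005 0 0; 1 0 0 0 0; 1 0 0 0 0; 1 0 0 0 0';  python3 -c "
from h import *
print(delta((.39,.25,.010)));s,d=wrist('w6');print(proj(d,(.39,.25,.003)),proj(d,(.39,.25,.03)),proj(d,(.39,.25,.073)))"
```

```text
clock: 17.12
eef_pos: [0.3922, 0.2473, 0.1456]
ee_rot: [0.997, -0.075, 0.0, -0.0]
wrist_force: [-0.5, 0.7, 0.1]
width: 0.0852
grasp_force: 0.0
(array([-0.0027, -0.0023,  0.1356]), array([0.3922, 0.2473, 0.1456]), -0.149)
(np.float64(278.103830935905), np.float64(201.08146765853965)) (np.float64(277.80649526016026), np.float64(209.30147039376627)) (np.float64(277.1957761926622), np.float64(226.18512349968654))
```

View pics/w6.png

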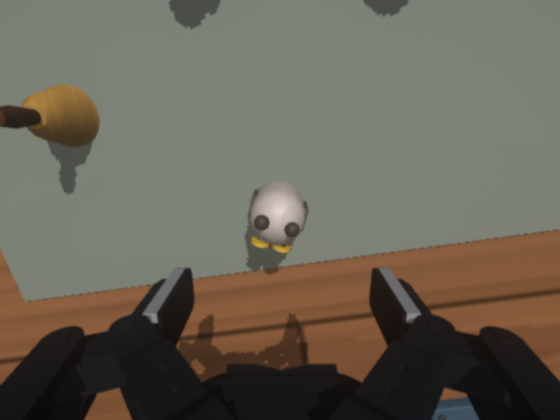

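The owl is at (278,210), as predicted, so I'll grasp it.

```bash
python3 -m crank '1 -0.002 -0.002 0.05 0; 1 0 0 0.05 0; 1 0 0 0.0355 0; 1 0 0 0 0; 0 0 0 0 0; 0 0 0 0 0; 0 0 0 0 0; 0 0 0 0 0; 0 0 0 0 0' 40;  python3 -m crank '0 0 0 -0.05 0; 0 0 0 -0.06 0; 0 0 0 0 0; 0 0 0 0 0'; python3 -c "
from h import *
print(delta((.600,-.155,.12)))"
```

```text
clock: 18.3
eef_pos: [0.3905, 0.2506, 0.0119]
ee_rot: [0.997, -0.074, 0.001, -0.001]
wrist_force: [-0.3, -0.1, 7.8]
width: 0.0466
grasp_force: 40.5
clock: 18.8
eef_pos: [0.3893, 0.2495, 0.1206]
ee_rot: [0.997, -0.074, 0.0, -0.0]
wrist_force: [-0.1, -0.0, -1.8]
width: 0.0473
grasp_force: 42.3
(array([0.268 , 0.3691, 0.0008]), array([0.3893, 0.2495, 0.1206]), -0.148)
```

```bash
python3 -m crank '0 0.0335 0.046 0 0; 0 0.0335 0.046 0 0; 0 0.0335 0.046 0 0; 0 0.0335 0.046 0 0; 0 0.0335 0.046 0 0; 0 0.0335 0.046 0 0; 0 0.0335 0.046 0 0; 0 0.0335 0.046 0 0; 0 0 0 0 0; 0 0 0 0 0'; python3 -m crank '0 0 0 0 0'; python3 -c "
from h import *
print(delta((.600,-.155,.0155)));s,d=wrist('w7')
for p in((.600,-.155,.007),(.586,-.231,.007)):print(proj(d,p))"
```

```text
clock: 20.05
eef_pos: [0.5989, -0.1525, 0.1184]
ee_rot: [0.997, -0.073, -0.002, -0.001]
wrist_force: [-0.4, 0.7, -1.2]
width: 0.0468
grasp_force: 42.3
clock: 20.18
eef_pos: [0.5995, -0.1513, 0.1194]
ee_rot: [0.997, -0.072, -0.001, -0.001]
wrist_force: [0.2, 1.0, -0.4]
width: 0.0466
grasp_force: 42.3
(array([0.0012, 0.0037, 0.1039]), array([ 0.5995, -0.1513,  0.1194]), -0.145)
(np.float64(284.63864729652073), np.float64(206.1047923666574))
(np.float64(372.61359250196267), np.float64(209.33715756681462))
```

View pics/w7.png

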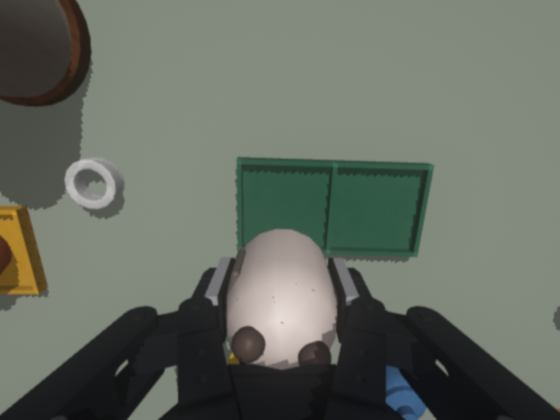

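The green compartment is centred at (285,206), which matches the target, so I'll place the owl.

```bash
python3 -m crank '0 0.001 0.003 0.05 0; 0 0 0 0.035 0; 0 0 0 0.015 0; 0 0 0 0.004 0; 0 0 0 0 0; 0.75 0 0 0 0; 0.75 0 0 0 0; 0.75 0 0 0 0'; python3 -m crank '0.75 0 0 -0.03 0; 0.75 0 0 -0.05 0; 0.75 0 0 -0.05 0; 0.75 0 0 0 0; 0.75 0 0 0 0'; python3 -c "
from h import *
print(delta((.473,-.44,.146)))"
```

```text
clock: 21.22
eef_pos: [0.6013, -0.1566, 0.0168]
ee_rot: [0.997, -0.074, 0.0, 0.0]
wrist_force: [-0.4, -0.4, -1.1]
width: 0.0642
grasp_force: 0.0
clock: 21.85
eef_pos: [0.6005, -0.1565, 0.1459]
ee_rot: [0.997, -0.074, -0.0, 0.0]
wrist_force: [-0.4, -0.0, -0.5]
width: 0.0644
grasp_force: 0.0
(array([-0.0845,  0.2991,  0.    ]), array([ 0.6005, -0.1565,  0.1459]), -0.147)
```

```bash
python3 -m crank '1 -0.014 0.05 0 0; 1 -0.014 0.05 0 0; 1 -0.014 0.05 0 0; 1 -0.014 0.05 0 0; 1 -0.014 0.05 0 0; 1 -0.014 0.05 0 0; 1 0 0 0 0; 1 0 0 0 0; 1 0 0 0 0';  python3 -c "
from h import *
print(delta((.473,-.44,.010)));s,d=wrist('w8');print(proj(d,(.473,-.44,.039)))
hsv=cv2.cvtColor(d['frame'],cv2.COLOR_RGB2HSV);m=cv2.inRange(hsv,(22,130,130),(34,255,255));m[:140]=0;M=cv2.moments(m,True);p=(M['m10']/M['m00'],M['m01']/M['m00']);print(p,plane(d,p,.039))"
```

```text
clock: 22.98
eef_pos: [0.4748, -0.4387, 0.1456]
ee_rot: [0.997, -0.072, -0.0, -0.001]
wrist_force: [1.0, 0.1, 0.7]
width: 0.0855
grasp_force: 0.0
(array([-0.0015,  0.0018,  0.1356]), array([ 0.4748, -0.4387,  0.1456]), -0.144)
(np.float64(282.41608578410853), np.float64(211.12354158882707))
(280.51558441558444, 207.06363636363636) [ 0.47683994 -0.43890842  0.039     ]
```

View pics/w8.png

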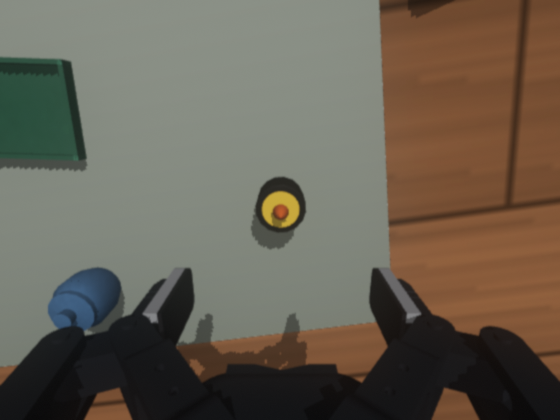

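The black lamp's disc is at (280,208), already centred under the gripper, so I'll go straight down.

```bash
python3 -m crank '1 0 0 0.05 0; 1 0 0 0.05 0; 1 0 0 0.0355 0; 1 0 0 0 0; 0 0 0 0 0; 0 0 0 0 0; 0 0 0 0 0; 0 0 0 0 0; 0 0 0 0 0' 30;  python3 -m crank '0 0 0 -0.05 0; 0 0 0 -0.06 0; 0 0 0 0 0; 0 0 0 0 0'; python3 -c "
from h import *
print(delta((.586,-.232,.12)))"
```

```text
clock: 24.15
eef_pos: [0.4751, -0.4416, 0.0129]
ee_rot: [0.997, -0.073, 0.001, 0.001]
wrist_force: [-0.2, 1.1, 5.6]
width: 0.0431
grasp_force: 30.0
clock: 24.65
eef_pos: [0.4737, -0.441, 0.1213]
ee_rot: [0.997, -0.074, 0.0, 0.0]
wrist_force: [-0.1, -0.2, -1.2]
width: 0.0429
grasp_force: 30.9
(array([ 0.0804, -0.2232,  0.0012]), array([ 0.4737, -0.441 ,  0.1213]), -0.147)
```

```bash
python3 -m crank '0 0.016 -0.0446 0 0; 0 0.016 -0.0446 0 0; 0 0.016 -0.0446 0 0; 0 0.016 -0.0446 0 0; 0 0.016 -0.0446 0 0; 0 0 0 0 0; 0 0 0 0 0; 0 0 0 0 0'; python3 -c "
from h import *
print(delta((.586,-.232,.0165)));s,d=wrist('w9')
print(proj(d,(.586,-.232,.007)))"
```

```text
clock: 25.65
eef_pos: [0.5844, -0.2338, 0.12]
ee_rot: [0.997, -0.075, -0.001, 0.0]
wrist_force: [0.3, -0.9, -1.2]
width: 0.0428
grasp_force: 31.0
(array([ 0.0015, -0.0021,  0.1035]), array([ 0.5844, -0.2338,  0.12  ]), -0.15)
(np.float64(278.0512451549057), np.float64(205.63508843792104))
```

View pics/w9.png

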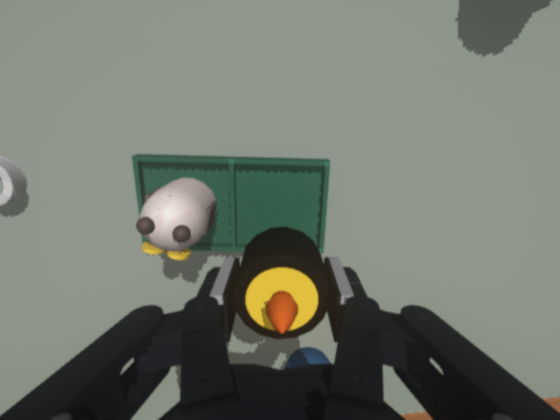

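```bash
python3 -m crank '0 0.001 -0.001 0.05 0; 0 0 0 0.035 0; 0 0 0 0.015 0; 0 0 0 0.0035 0; 0 0 0 0 0; 0.65 0 0 0 0; 0.65 0 0 0 0; 0.65 0 0 0 0'; python3 -m crank '0.65 0 0 -0.03 0; 0.65 0 0 -0.05 0; 0.65 0 0 -0.05 0; 0.65 0 0 -0.05 0; 0.65 -0.03 0.05 0 0; 0.65 -0.03 0.05 0 0; 0.65 -0.03 0.05 0 0; 0.65 -0.03 0.05 0 0; 0.65 0 0 0 0; 0.65 0 0 0 0'; python3 -c "
from h import *
a=env.snapshot('top')['frame'][130:310,100:460];b=env.snapshot('scene')['frame'][90:300,30:450]
cv2.imwrite('pics/end.png',np.vstack([cv2.resize(a,(580,290)),cv2.resize(b,(580,290))])[:,:,::-1])"
```

```text
clock: 26.7
eef_pos: [0.5871, -0.2313, 0.0178]
ee_rot: [0.997, -0.073, 0.0, 0.0]
wrist_force: [0.1, 0.5, 0.6]
width: 0.0555
grasp_force: 0.0
clock: 27.95
eef_pos: [0.4391, -0.411, 0.1974]
ee_rot: [0.997, -0.074, 0.0, -0.0]
wrist_force: [0.3, 0.5, 0.1]
width: 0.0554
grasp_force: 0.0
```

View pics/end.png

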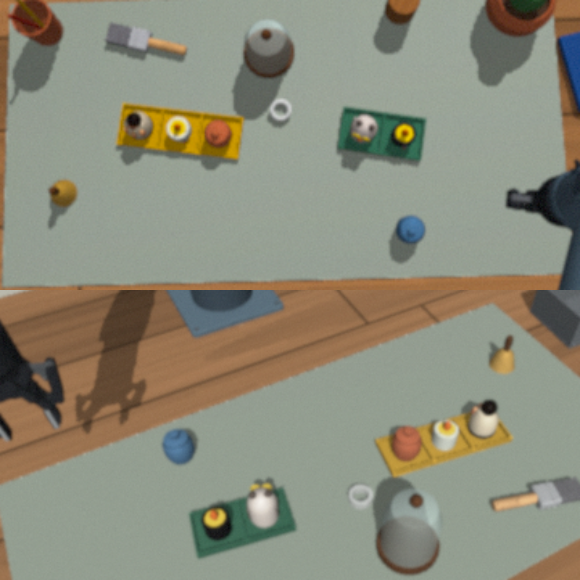

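Both views show all five items upright, each in its own compartment. The bell, blue jar and cloche haven't moved, and the arm is clear.

```bash
python3 -c "
from workcell import env
print(env.close_job())"
```

```text
the job is handed in; nothing more can be done
None
```

I made up both gift trays and handed the job in at about 28 s: all five items stand upright in their own compartments, and the blue jar, bell and cloche were left undisturbed.

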